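Hang the filter carrier and lock it with its pin

TASK

Hang the filter carrier over the bar of the rail stand and slide it along until its tongue is fully home against the back of the fork. Then lock it there: push the longer of the two headed pins from the pin block down through the fork and the tongue until its head sits fully on the fork, and let go. Leave the shorter pin and all the other things where they are.

Things in the scene. Friction and masses are not known exactly. Their poses are not given: they have to be found in the camera images.
- rail: Rail stand fixed to the table: black base 90 x 300 x 12 mm, aluminium bar on two posts, steel fork at one end. Origin: centre of the base's underside; z up, y along the bar to the fork. Bar 12 mm wide (x), 20 high, top at z = 125, y = -130 to 84 mm; posts no wider. With the carrier hung and home, its origin is at x 0, y 50, z 80 mm here, axes parallel.
- fork_hole (a point): Where the pin's origin comes when home: centre of the hole in the top face of the upper fork plate, 147 mm up, at y = 104 mm of the rail. Axes as the rail's. Two level plates 36 (x) x 32 (y) x 8 mm, at heights 139 to 147 and 115 to 123 mm, open to -y, each with an 11 mm vertical hole.
- fork_stop (a point): Centre of the stop face at the back of the fork (x = 0, y = 120, z = 131 mm of the rail), midway between the two plates: an upright block, 14 mm thick, that joins the plates; the carrier's tongue end butts against it.
- fork_ball (a point): Centre of the 6 mm spring ball in the lower fork hole (z = 119 mm of the rail). It reaches in from the rail's +x side to about 2 mm from the hole's axis; the pin pushes it aside, which takes a downward push of about 6 to 12 N over the pin's last 20 mm. Merely dropped in, the pin stops about 10 mm short.
- carrier: Loose black filter carrier, about 0.25 kg, standing on the table: an upside-down U that straddles the bar. Origin: centre of its feet's underside; z up, y to its tongue. Body 30.5 (x) x 60 (y) x 55 mm high. Slot along y 14.5 mm wide, ceiling at z = 45 mm (rests on the bar), flaring to 22.5 mm over its lowest 14 mm. Round filter cell, 40 mm across, 6 mm proud, on the +x face.
- carrier_fin (a point): Centre of the carrier's grip fin, 70 mm above its feet: fin 10 mm thick (x), 36 mm long (y), from z = 55 to z = 85 mm of the carrier. Axes as the carrier's.
- carrier_hole (a point): Centre of the 13 mm vertical hole in the top of the carrier's steel tongue (x = 0, y = 54, z = 55 mm of the carrier). The tongue is 28 mm wide, 8 mm thick (z = 47 to 55) and ends at y = 70 mm.
- pin: The longer headed steel pin, about 70 g, upright in either hole of the pin block, its flange 12 mm above the block. Origin: on its axis at the flange's underside (52 mm above the table at first); z up. Shank 9 mm thick, 48 mm long, its last 6 mm tapering to 3 mm; flange 24 mm across, z = 0 to 5; round grip 16 mm across, z = 5 to 31 mm.
- short_pin: The shorter pin, not to be used: same head, shank only 26 mm, its flange resting on the pin block's top (origin as the longer pin's, 40 mm above the table).
- pin_block: Grey block fixed to the table, 50 (x) x 110 (y) x 40 mm high, with two 10 mm holes 36 mm deep at y = -30 and y = +30 mm. Origin: centre of its underside, z up.
- level: Bystander: orange spirit level 22 x 170 x 42 mm, origin under its centre, y along it.
- pen: Bystander: white and red marker 11 mm thick, 150 mm long, lying on the table along its y.
- dish_a: Bystander: round white sample dish, 94 mm across, 12 mm high, with a black wafer.
- dish_b: Bystander: another such dish.
- jar: Bystander: small amber jar, 44 mm across, 70 mm high.
- driver: Bystander: screwdriver 170 mm long, lying along its x.
Things that resemble listed ones, but are neither listed nor needed, are in the scene too. Leave any brown or turquoise look-alike of the carrier alone.

How it is judged:
By the outcome, as a careful person would: the job done as asked, in the order asked, and still so for the second after the job is handed in, with the robot touching nothing.
It also fails if it takes over 59 s, if anything falls off the work surface, if the arm or the gripper's body presses on something with over 40 N, if the wrist force passes 120 N, or if a joint passes its speed limit or range.

ROBOT

A 6-joint arm with a two-finger parallel gripper is mounted at the origin on the work surface. World frame = base frame: x ahead of the robot, y to its left, z up, the work surface at z = 0. Lengths are in m, angles in rad, forces in N, time in s.
With the tool pointing down it reaches from about 0.3 to 0.775 m from the base axis. Payload 14.6 kg.
Tool frame: the origin (TCP) lies midway between the tips of the shut fingers; the grasp point (between the pads) lies 19 mm behind it; z points along the fingers, y is the line along which they close (so a half turn about z gives the same grasp; the last joint's range is limited). The gripper opens to 94 mm and grips with 3 to 60 N. Pads are 16 mm wide; open, the fingers measure 119 mm over their backs; the gripper's body (75 mm by 177 mm) begins 78 mm behind the grasp point.
Start: joints at [1.213, 0.3, 1.521, -0, 1.321, -0.067], TCP at [0.158, 0.527, 0.205] pointing down, gripper open.
Joint ranges: [-3.03, 3.03], [-0.79, 2.21], [0.23, 2.52], [-1.04, 4.18], [0, 3.07], [-2.55, 2.55]. Speed limits (rad/s): [2.22, 2.22, 2.57, 3.14, 3.14, 3.14].

INTERFACE

Orientations are given as a 3x3 rotation matrix whose columns are the frame's x, y, z axes.
In Python, from station import get_state, camera, finish_job gives the robot as it stands.
- The arm moves only by the tool drive_tool, never from a script. Its argument "moves" is a list of rows, each an object of numbers: "hand": the finger opening in m, from 0 to 0.094; "tx", "ty", "tz": the shift along the world's x, y, z in m; "twist": the turn about the world's z in degrees. A call has 1 to 12 rows; each row shifts and turns the commanded pose from where the row before left it; what a row does not reach is not made up. A row lasts 1/10 s, in which the tool goes at most 50 mm and 8.59 degrees, less where a joint would pass 70% of its speed; a pose out of reach is approached as far as the arm can. A call is refused whole if a number of a shift passes 0.05 or a number of a turn 8.59, either way. A call with a gripper value outside its range is refused whole. The fingers move at their own pace and stop on an object; "squeeze" is the grip in N (left out, the last holds). Time passes only in rows, so rows that do not move let the fingers close. It gives the time, the measured TCP pose, the force, the opening and the grip force at its end, in the units of the state.
- get_state(): the state, without advancing time (a new reading comes with each control period).
- camera(name): name is "scene" or "top" or "wrist"; returns a dict with "frame" (420x560x3 uint8, red, green, blue), "fx", "fy", "cx", "cy" (pixels), "R" (3x3) and "t" (3): a world point X has camera coordinates R X + t; the wrist camera has in their place "T_tool_cam" (4x4, takes a point from camera to tool coordinates, whose origin is the TCP and whose axes are the flange's). Camera axes: x right, y down, z forward; pixel columns grow to the right and rows downward; lengths in m; the calibration is good to about 2 mm. A picture is of the moment at which its call begins: read the wrist's pose just before it. There is no depth.
- finish_job(): hands the job in; it is judged then, once.
The state is a dict: "time_s": time; "q": joint angles; "qd": joint speeds; "joint_efforts": joint torques, N m; "ee_pos": TCP position; "eef_rot": TCP orientation; "contact_force": force on the tool from outside, world axes, zero at the start; "torque": the same for the moment, N m; "finger_gap": opening from 0.0 (shut) to 1.0 (fully open); "gripper_force": force on a finger pad.
Only numpy, scipy, OpenCV 4.12 (cv2) and the standard library are available. Lean on these libraries where they do the work, as an engineer would, in place of code of your own. Each camera call takes 0.05 s, during which the arm holds its last target. There are 200 camera calls.

## Working session

There is one attempt and no reset: what is moved stays moved. The work goes in short steps, Python scripts to look and compute and a tool call to move; the robot and the scene stay as the last step left them, time stands still between calls to the robot, and variables do not carry over. Pictures are saved under pics/ and viewed, at most 10 in all, crops included, and the job is handed in when it is done.

Besides the shell and the picture viewer there is one more tool, called as name(argument=value, ...), one argument or row to a line, values as JSON. drive_tool: Moves the arm, as the interface text tells. Its arguments: {"type":"object","properties":{"moves":{"type":"array"},"squeeze":{"type":"number"}},"required":["moves"]}

```bash
mkdir -p pics; ls; cat > h.py <<'E'
import numpy as np, cv2, json
from station import get_state, camera, finish_job
def snap(name,fn):
    c=camera(name); cv2.imwrite('pics/'+fn+'.png',c['frame'][:,:,::-1]); np.save('pics/'+fn+'.npy',c,allow_pickle=True); return c
def load(fn): return np.load('pics/'+fn+'.npy',allow_pickle=True).item()
def ray(c,u,v,z):
    d=np.array([(u-c['cx'])/c['fx'],(v-c['cy'])/c['fy'],1.]); R=np.array(c['R']);t=np.array(c['t'])
    o=-R.T@t; w=R.T@d; return o+w*(z-o[2])/w[2]
def proj(c,X):
    p=np.array(c['R'])@np.array(X)+np.array(c['t']); return np.array([c['fx']*p[0]/p[2]+c['cx'],c['fy']*p[1]/p[2]+c['cy']])
def wristcam(c,s):
    T=np.eye(4);T[:3,:3]=s['eef_rot'];T[:3,3]=s['ee_pos'];M=np.linalg.inv(T@np.array(c['T_tool_cam']))
    c['R']=M[:3,:3];c['t']=M[:3,3];return c
E
python3 - <<'E'
from h import *
a=snap('scene','s0');b=snap('top','t0')
for c in(a,b):print(c['fx'],c['cx'],c['cy'],(-np.array(c['R']).T@np.array(c['t'])).round(3),np.array(c['R']).round(2).tolist())
f=[cv2.resize(cv2.imread(f'pics/{n}.png'),(800,600),interpolation=cv2.INTER_CUBIC) for n in('s0','t0')]
cv2.imwrite('pics/s0b.png',f[0]);cv2.imwrite('pics/t0b.png',f[1])
s=get_state();print(s['eef_rot'],s['ee_pos'],s['finger_gap'])
E
```

```text
pics
390.71816354959566 282.53663046591913 201.51076947685098 [0.854 0.345 0.945] [[-0.81, 0.59, -0.0], [0.51, 0.69, -0.51], [-0.3, -0.41, -0.86]]
447.58938428300115 277.8493665090102 206.60343100848934 [ 0.433 -0.056  1.279] [[-0.03, -1.0, -0.02], [-0.99, 0.03, -0.13], [0.13, 0.02, -0.99]]
[[-9.58011530e-01  2.86729476e-01 -3.40010774e-04]
 [ 2.86729674e-01  9.58011035e-01 -9.74796828e-04]
 [ 4.62310901e-05 -1.03135778e-03 -9.99999467e-01]] [0.15762368 0.52669202 0.20492461] 1.0003301359412087
```

View pics/s0b.png

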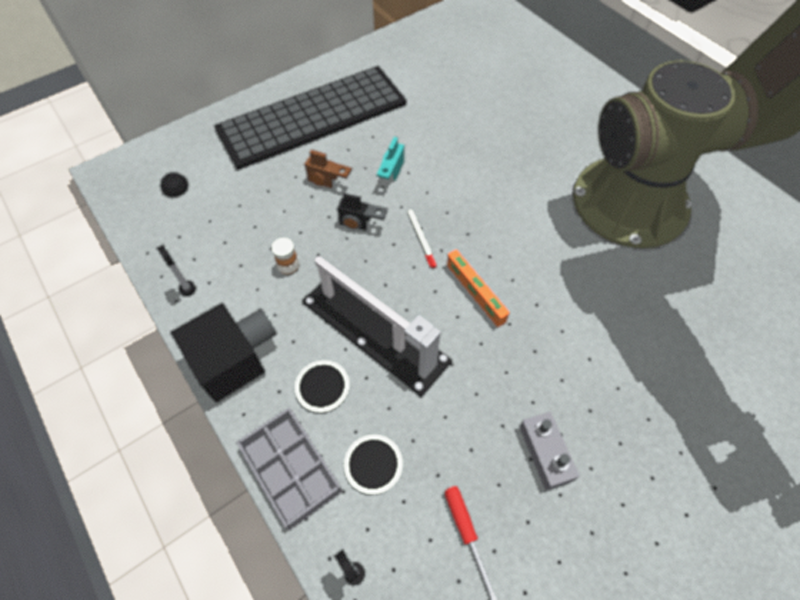

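View pics/t0b.png

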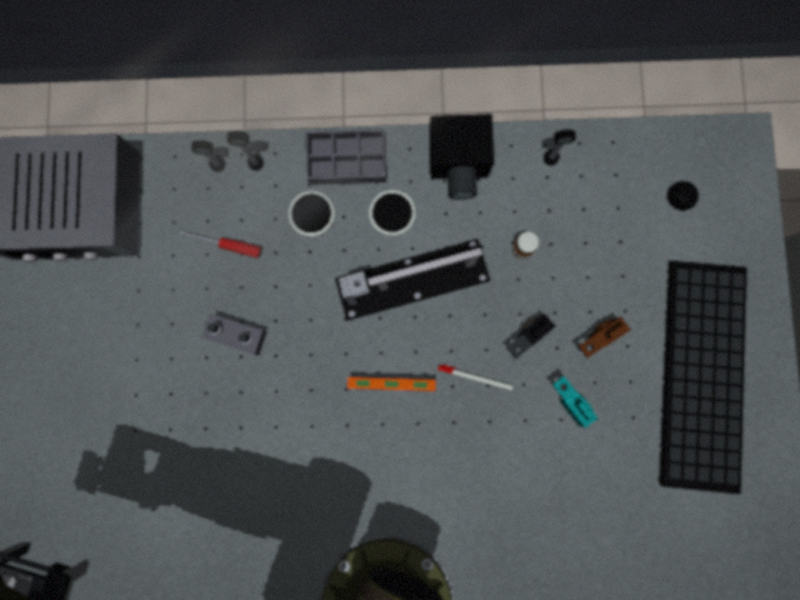

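The scene and top pictures (enlarged ×1.43) show three carrier-like things. In the top view these are black at (530,334), brown at (602,336) and turquoise at (573,398). The black one fits the description. The rail has its fork end at (353,284), and the pin block is at (234,332) with pins at about (215,326) and (246,337). I'll confirm all of this in one enlarged composite.

```bash
python3 - <<'E'
from h import *
t=cv2.imread('pics/t0.png');s=cv2.imread('pics/s0.png')
def cr(im,u,v,w,h,k):
    o=cv2.resize(im[v:v+h,u:u+w],None,fx=k,fy=k,interpolation=cv2.INTER_CUBIC);return o
# top: rail 225..350 x160..230 ; 
A=cr(t,228,160,124,72,4)        #496x288 rail
B=cr(t,345,210,50,48,6)         #300x288 carrier
C=cr(t,138,210,56,44,5)         #280x220 block
D=cr(s,358,280,52,68,4)         #208x272 pins scene
E_=cr(s,230,130,48,44,6)        #288x264 carrier scene
out=np.zeros((570,800,3),np.uint8)
def put(o,x,y): out[y:y+o.shape[0],x:x+o.shape[1]]=o
put(A,0,0);put(B,498,0);put(C,0,292);put(D,284,292);put(E_,496,292)
cv2.imwrite('pics/m1.png',out)
E
```

```text
(no output)
```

View pics/m1.png

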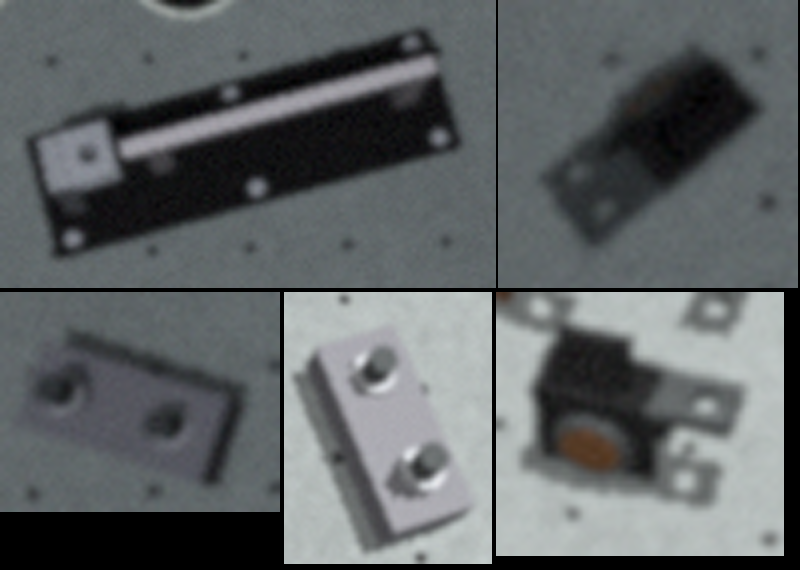

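The lower pin in the scene crop at (425,465), which is the left one in the top view at (60,388), stands proud with its flange off the block, so it is the long one. The black carrier with the amber cell and steel tongue is confirmed. Rail base corners in the crop are (28,140), (428,30), (460,145) and (58,256).

```bash
python3 - <<'E'
from h import *
t=load('t0');s=load('s0')
T=lambda x,y,o,k,X,Y:(o[0]+(x-X)/k,o[1]+(y-Y)/k)
A=lambda x,y:T(x,y,(228,160),4,0,0)
B=lambda x,y:T(x,y,(345,210),6,498,0)
C=lambda x,y:T(x,y,(138,210),5,0,292)
D=lambda x,y:T(x,y,(358,280),4,284,292)
E=lambda x,y:T(x,y,(230,130),6,496,292)
c=[ray(t,*A(*p),.012) for p in((28,140),(428,30),(460,145),(58,256))]
print('base',np.round(c,4).tolist(),'ctr',np.mean(c,0).round(4),[np.linalg.norm(c[i]-c[(i+1)%4]).round(4) for i in range(4)])
d=(c[0]+c[3]-c[1]-c[2]);print('rail y dir',np.degrees(np.arctan2(d[1],d[0])))
h=ray(t,*A(90,154),.147);print('forkhole',h.round(4), 'from base',(np.mean(c,0)+.104*d/np.linalg.norm(d)).round(4))
print('bar end',ray(t,*A(437,66),.125).round(4))
for n,p in(('a',(580,172)),('b',(605,210))):print('top hole',n,ray(t,*B(*p),.055).round(4))
print('scene hole',ray(s,*E(705,405),.055).round(4))
print('pin L top', ray(t,*C(60,390),.083).round(4),'scene',ray(s,*D(430,458),.083).round(4))
print('pin R top', ray(t,*C(165,422),.071).round(4),'scene',ray(s,*D(382,360),.071).round(4))
E
```

```text
base [[0.6303, 0.0864, 0.012], [0.7018, -0.2032, 0.012], [0.6175, -0.2224, 0.012], [0.5462, 0.0662, 0.012]] ctr [ 0.624  -0.0682  0.012 ] [np.float64(0.2983), np.float64(0.0864), np.float64(0.2973), np.float64(0.0865)]
rail y dir 103.87485173710529
forkhole [0.599  0.0316 0.147 ] from base [0.599  0.0327 0.012 ]
bar end [ 0.6537 -0.1949  0.125 ]
top hole a [ 0.4933 -0.2541  0.055 ]
top hole b [ 0.4758 -0.2645  0.055 ]
scene hole [ 0.4809 -0.2565  0.055 ]
pin L top [0.5318 0.309  0.083 ] scene [0.5358 0.3178 0.083 ]
pin R top [0.5138 0.2553 0.071 ] scene [0.5147 0.2618 0.071 ]
```

drive_tool(
  moves=[
    {"hand":0.094,"tx":0.042,"ty":-0.025,"tz":0.008,"twist":-6.5},
    {"tx":0.042,"ty":-0.025,"tz":0.008,"twist":-6.5},
    {"tx":0.042,"ty":-0.025,"tz":0.008,"twist":-6.5},
    {"tx":0.042,"ty":-0.025,"tz":0.008,"twist":-6.5},
    {"tx":0.042,"ty":-0.025,"tz":0.008,"twist":-6.5},
    {"tx":0.042,"ty":-0.025,"tz":0.005,"twist":-6.5},
    {"tx":0.042,"ty":-0.025,"twist":-6.5},
    {"tx":0.042,"ty":-0.025,"twist":-6.5},
    {"tx":0.042,"ty":-0.02,"twist":-7.1},
    {},
    {},
    {},
  ],
)

```text
invalid input
```

```bash
python3 - <<'E'
from h import *
s=get_state();c=camera('wrist');wristcam(c,s)
np.save('pics/w1.npy',c,allow_pickle=True)
cv2.imwrite('pics/w1.png',c['frame'][:,:,::-1])
print(np.array(c['T_tool_cam']).round(3).tolist(),c['fx'],s['ee_pos'],s['eef_rot'],s['q'],s['time_s'])
print(proj(c,[.534,.313,.083]),proj(c,[.514,.259,.071]))
E
```

```text
[[-0.001, -0.968, -0.249, 0.073], [1.0, -0.001, 0.001, -0.001], [-0.001, -0.249, 0.968, -0.18], [0.0, 0.0, 0.0, 1.0]] 297.98902250689525 [0.15762368 0.52669202 0.20492461] [[-9.58011530e-01  2.86729476e-01 -3.40010774e-04]
 [ 2.86729674e-01  9.58011035e-01 -9.74796828e-04]
 [ 4.62310901e-05 -1.03135778e-03 -9.99999467e-01]] [ 1.21339724e+00  3.00444307e-01  1.52152530e+00 -2.32189894e-05
  1.32065520e+00 -6.65819297e-02] 0.1
[214.32427975 494.3829752 ] [175.91712241 482.56530417]
```

View pics/w1.png

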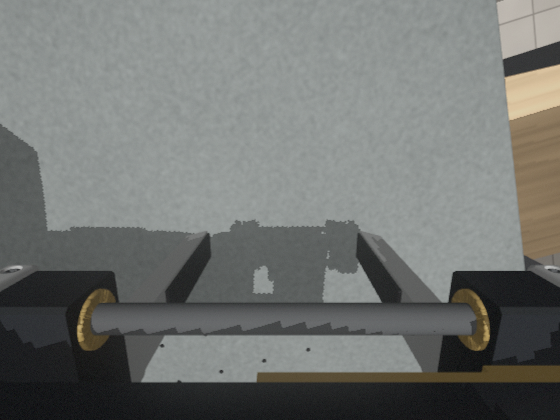

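The arm did not move because the call was refused, probably over the empty rows. The picture shows only bare table and the fingers at rows 230–330. I'll resend with explicit numbers.

drive_tool(
  moves=[
    {"hand":0.094,"tx":0.042,"ty":-0.025,"tz":0.008,"twist":-6.5},
    {"hand":0.094,"tx":0.042,"ty":-0.025,"tz":0.008,"twist":-6.5},
    {"hand":0.094,"tx":0.042,"ty":-0.025,"tz":0.008,"twist":-6.5},
    {"hand":0.094,"tx":0.042,"ty":-0.025,"tz":0.008,"twist":-6.5},
    {"hand":0.094,"tx":0.042,"ty":-0.025,"tz":0.008,"twist":-6.5},
    {"hand":0.094,"tx":0.042,"ty":-0.025,"tz":0.005,"twist":-6.5},
    {"hand":0.094,"tx":0.042,"ty":-0.025,"tz":0,"twist":-6.5},
    {"hand":0.094,"tx":0.042,"ty":-0.025,"tz":0,"twist":-6.5},
    {"hand":0.094,"tx":0.042,"ty":-0.02,"tz":0,"twist":-7.1},
    {"hand":0.094,"tx":0,"ty":0,"tz":0,"twist":0},
    {"hand":0.094,"tx":0,"ty":0,"tz":0,"twist":0},
  ],
)

```text
time_s: 1.25
ee_pos: [0.536, 0.3064, 0.2496]
eef_rot: [[-0.245, 0.969, -0.001], [0.969, 0.245, -0.0], [-0.0, -0.001, -1.0]]
contact_force: [0.0, 1.0, -0.5]
finger_gap: 1.004
gripper_force: 0.0
```

```bash
python3 - <<'E'
from h import *
s=get_state();c=camera('wrist');wristcam(c,s)
np.save('pics/w2.npy',c,allow_pickle=True)
cv2.imwrite('pics/w2.png',c['frame'][:,:,::-1])
print(s['ee_pos'],s['eef_rot'].round(3).tolist() if hasattr(s['eef_rot'],'round') else s['eef_rot'],s['q'],s['time_s'])
print(proj(c,[.534,.313,.083]),proj(c,[.514,.259,.071]))
E
```

```text
[0.5359513  0.3063802  0.24959278] [[-0.245, 0.969, -0.001], [0.969, 0.245, -0.0], [-0.0, -0.001, -1.0]] [4.59922611e-01 4.27258184e-01 1.24732039e+00 1.70376524e-04
 1.46841553e+00 2.12042731e-01] 1.25
[283.57691465 185.49533633] [257.6760412  220.83173177]
```

drive_tool(
  moves=[
    {"hand":0.094,"tx":-0.005,"ty":-0.049,"tz":0,"twist":2},
    {"hand":0.094,"tx":-0.005,"ty":-0.049,"tz":0,"twist":2},
    {"hand":0.094,"tx":-0.005,"ty":-0.049,"tz":0,"twist":2},
    {"hand":0.094,"tx":-0.005,"ty":-0.049,"tz":0,"twist":2},
    {"hand":0.094,"tx":0,"ty":-0.049,"tz":0,"twist":2},
    {"hand":0.094,"tx":0,"ty":-0.049,"tz":0,"twist":2},
    {"hand":0.094,"tx":0,"ty":-0.049,"tz":0,"twist":2},
    {"hand":0.094,"tx":0,"ty":-0.049,"tz":0,"twist":2},
    {"hand":0.094,"tx":0,"ty":-0.049,"tz":0,"twist":2},
    {"hand":0.094,"tx":0,"ty":-0.049,"tz":0,"twist":2},
    {"hand":0.094,"tx":0,"ty":-0.049,"tz":0,"twist":2},
    {"hand":0.094,"tx":0,"ty":-0.049,"tz":0,"twist":2},
  ],
)

```text
time_s: 2.5
ee_pos: [0.5156, -0.2815, 0.251]
eef_rot: [[-0.622, 0.783, 0.001], [0.783, 0.622, -0.0], [-0.001, 0.0, -1.0]]
contact_force: [1.0, 0.6, -0.4]
finger_gap: 0.998
gripper_force: 0.0
```

drive_tool(
  moves=[
    {"hand":0.094,"tx":0,"ty":-0.018,"tz":-0.03,"twist":0},
    {"hand":0.094,"tx":0,"ty":0,"tz":-0.03,"twist":0},
    {"hand":0.094,"tx":0,"ty":0,"tz":0,"twist":0},
    {"hand":0.094,"tx":0,"ty":0,"tz":0,"twist":0},
  ],
)

```text
time_s: 2.9
ee_pos: [0.5161, -0.2979, 0.1916]
eef_rot: [[-0.621, 0.784, 0.0], [0.784, 0.621, -0.0], [-0.0, 0.0, -1.0]]
contact_force: [0.6, 0.9, 0.2]
finger_gap: 1.002
gripper_force: 0.0
```

```bash
python3 - <<'E'
from h import *
s=get_state();c=camera('wrist');wristcam(c,s)
np.save('pics/w3.npy',c,allow_pickle=True)
a=cv2.resize(c['frame'][:,:,::-1],(560,420));cv2.imwrite('pics/w3.png',a)
b=load('w2')['frame'][:,:,::-1]
def cr(im,u,v,w,h,k):return cv2.resize(im[v:v+h,u:u+w],None,fx=k,fy=k,interpolation=cv2.INTER_CUBIC)
out=np.zeros((600,800,3),np.uint8)
out[:420,:560]=cr(a,100,50,280,210,2)
o=cr(b,230,140,79,140,3);out[:420,562:562+237]=o
cv2.imwrite('pics/m2.png',out[:420])
print(s['ee_pos'],s['eef_rot'],s['time_s'])
print(proj(c,[.518,-.301,.085]),proj(c,[.481,-.2565,.055]))
E
```

```text
[ 0.51614863 -0.29793479  0.19158662] [[-6.20575096e-01  7.84146927e-01  3.82992146e-04]
 [ 7.84146956e-01  6.20575169e-01 -1.01617629e-04]
 [-3.17358567e-04  2.37260755e-04 -9.99999921e-01]] 2.9
[283.28307978 207.19478164] [281.87574342 146.31728439]
```

View pics/m2.png

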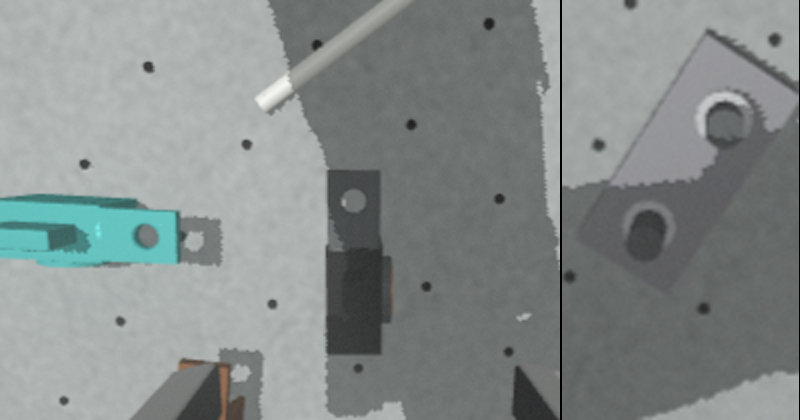

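The composite shows the carrier upright in the wrist view. Its tongue hole is at crop (354,201), the tongue tip spans (328..380,171) and the body rear spans (328..381,353). The long pin's head is at (725,124) and the short one's at (648,234).

```bash
python3 - <<'E'
from h import *
c=load('w3');b=load('w2')
f=lambda x,y:(100+x/2,50+y/2)
h=ray(c,*f(354,201),.055);L=ray(c,*f(328,171),.055);R=ray(c,*f(380,171),.055)
l=ray(c,*f(328,353),.055);r=ray(c,*f(381,353),.055)
print('hole',h,'tipmid',(L+R)/2,'w',np.linalg.norm(L-R),'rear',(l+r)/2,'w',np.linalg.norm(l-r))
d=(L+R)/2-(l+r)/2;print('len',np.linalg.norm(d),'ydir',np.degrees(np.arctan2(d[1],d[0])))
d2=h-(l+r)/2;print('ydir2',np.degrees(np.arctan2(d2[1],d2[0])),np.linalg.norm(d2))
u=d/np.linalg.norm(d);print('origin',h-.054*u,(L+R)/2-.07*u,(l+r)/2+.03*u)
g=lambda x,y:(230+(x-562)/3,140+y/3)
print('pin top',ray(b,*g(725,125),.083),'flange',ray(b,*g(724,119),.057),'short',ray(b,*g(648,236),.071))
E
```

```text
hole [ 0.47965877 -0.26305184  0.055     ] tipmid [ 0.47022288 -0.25099019  0.055     ] w 0.026922028812580254 rear [ 0.53151588 -0.32887894  0.055     ] w 0.029635666546302255
len 0.0991135222370264 ydir 128.20027174608367
ydir2 128.23024588235086 0.08379956139422545
origin [ 0.51305303 -0.30548796  0.055     ] [ 0.51351173 -0.30599997  0.055     ] [ 0.51296352 -0.30530332  0.055     ]
pin top [0.53374107 0.31765606 0.083     ] flange [0.53389893 0.31566894 0.057     ] short [0.51456896 0.26208351 0.071     ]
```

drive_tool(
  moves=[
    {"hand":0.04,"tx":-0.003,"ty":-0.0075,"tz":0,"twist":0},
    {"hand":0.04,"tx":0,"ty":0,"tz":-0.03,"twist":0},
    {"hand":0.04,"tx":0,"ty":0,"tz":-0.04,"twist":0},
    {"hand":0.04,"tx":0,"ty":0,"tz":-0.04,"twist":0},
    {"hand":0.04,"tx":0,"ty":0,"tz":-0.0215,"twist":0},
    {"hand":0.04,"tx":0,"ty":0,"tz":0,"twist":0},
    {"hand":0,"tx":0,"ty":0,"tz":0,"twist":0},
    {"hand":0,"tx":0,"ty":0,"tz":0,"twist":0},
    {"hand":0,"tx":0,"ty":0,"tz":0,"twist":0},
    {"hand":0,"tx":0,"ty":0,"tz":0,"twist":0},
  ],
  squeeze=45,
)

```text
time_s: 3.95
ee_pos: [0.5131, -0.3069, 0.06]
eef_rot: [[-0.619, 0.785, 0.001], [0.785, 0.619, -0.001], [-0.002, 0.0, -1.0]]
contact_force: [-1.2, -0.5, -1.1]
finger_gap: 0.181
gripper_force: 0.0
```

drive_tool(
  moves=[
    {"hand":0,"tx":0,"ty":0,"tz":0,"twist":0},
    {"hand":0,"tx":0,"ty":0,"tz":0,"twist":0},
    {"hand":0,"tx":0,"ty":0,"tz":0,"twist":0},
    {"hand":0,"tx":0,"ty":0,"tz":0,"twist":0},
  ],
)

```text
time_s: 4.35
ee_pos: [0.5129, -0.3067, 0.0594]
eef_rot: [[-0.619, 0.785, 0.001], [0.785, 0.619, -0.0], [-0.001, 0.0, -1.0]]
contact_force: [-1.4, 0.6, 6.5]
finger_gap: 0.099
gripper_force: 45.0
```

drive_tool(
  moves=[
    {"hand":0,"tx":0,"ty":0,"tz":0.015,"twist":0},
    {"hand":0,"tx":0,"ty":0,"tz":0.03,"twist":0},
    {"hand":0,"tx":0,"ty":0,"tz":0.04,"twist":0},
    {"hand":0,"tx":0,"ty":0,"tz":0.04,"twist":0},
    {"hand":0,"tx":0,"ty":0,"tz":0.035,"twist":0},
    {"hand":0,"tx":0,"ty":0,"tz":0,"twist":0},
  ],
)

```text
time_s: 4.95
ee_pos: [0.5138, -0.3074, 0.2248]
eef_rot: [[-0.619, 0.785, 0.007], [0.785, 0.619, -0.005], [-0.008, 0.002, -1.0]]
contact_force: [0.8, -0.1, -2.9]
finger_gap: 0.102
gripper_force: 45.0
```

drive_tool(
  moves=[
    {"hand":0,"tx":0.01,"ty":0.02,"tz":0,"twist":-2.4},
    {"hand":0,"tx":0.02,"ty":0.044,"tz":0,"twist":-4},
    {"hand":0,"tx":0.02,"ty":0.044,"tz":0,"twist":-4},
    {"hand":0,"tx":0.02,"ty":0.044,"tz":0,"twist":-5},
    {"hand":0,"tx":0.02,"ty":0.044,"tz":0,"twist":-5},
    {"hand":0,"tx":0.02,"ty":0.043,"tz":0,"twist":-4},
    {"hand":0,"tx":0,"ty":0,"tz":0,"twist":0},
    {"hand":0,"tx":0,"ty":0,"tz":0,"twist":0},
    {"hand":0,"tx":0,"ty":0,"tz":0,"twist":0},
    {"hand":0,"tx":0,"ty":0,"tz":0,"twist":0},
  ],
)

```text
time_s: 5.95
ee_pos: [0.6223, -0.0688, 0.2189]
eef_rot: [[-0.238, 0.971, -0.0], [0.971, 0.238, -0.0], [0.0, -0.0, -1.0]]
contact_force: [1.0, 0.1, -2.2]
finger_gap: 0.104
gripper_force: 45.0
```

```bash
python3 - <<'E'
from h import *
s=get_state();c=camera('wrist');wristcam(c,s)
np.save('pics/w4.npy',c,allow_pickle=True)
a=c['frame'][:,:,::-1]
cv2.imwrite('pics/w4.png',cv2.resize(a[0:270,100:460],(800,600),interpolation=cv2.INTER_CUBIC))
print(s['ee_pos'],s['eef_rot'],s['time_s'])
yd=np.array([-.2397,.9708]);o=np.array([.624,-.0682])
print('fork hole',proj(c,[*(o+.104*yd),.147]),'home off',s['ee_pos'][:2]-o)
E
```

```text
[ 0.62227533 -0.0688233   0.21887666] [[-2.37963854e-01  9.71273948e-01 -3.50369504e-04]
 [ 9.71274011e-01  2.37963839e-01 -8.45851935e-05]
 [ 1.21987738e-06 -3.60433012e-04 -9.99999935e-01]] 5.95
fork hole [285.9716415   86.60657263] home off [-0.00172467 -0.0006233 ]
```

View pics/w4.png

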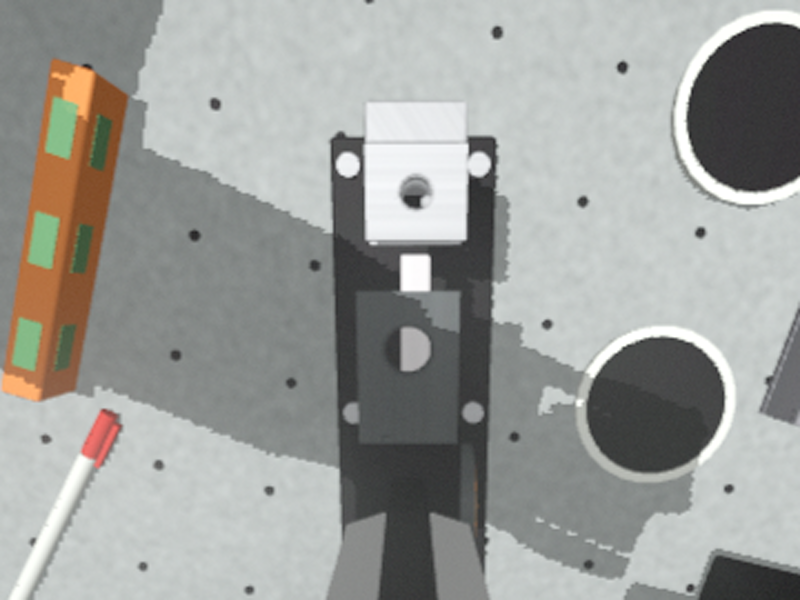

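The view shows the fork hole at (416,191), the bar strip at (400–431,272), and the held tongue with its hole at (408,348), tip (357..461,291) and root (359..458,443). The carrier hangs parallel to the bar.

```bash
python3 - <<'E'
from h import *
c=load('w4');f=lambda x,y:(100+x*.45,y*.45)
tcp=np.array([.62227,-.06882])
fh=ray(c,*f(416,191),.147)
fl,fr=ray(c,*f(365,243),.147),ray(c,*f(467,243),.147);bl,br=ray(c,*f(365,143),.147),ray(c,*f(466,143),.147)
bar=ray(c,*f(415.5,272),.125)
z=.2139
th=ray(c,*f(408,348),z);tt=(ray(c,*f(357,291),z)+ray(c,*f(461,291),z))/2;tr=(ray(c,*f(359,443),z)+ray(c,*f(458,443),z))/2
print('forkhole',fh,'plate',fl,fr,np.linalg.norm(fl-fr),'bar',bar)
print('width tongue',np.linalg.norm(ray(c,*f(357,291),z)-ray(c,*f(461,291),z)))
print('tongue hole',th,'tip',tt)
ang=np.radians(13.87)
for n,v in(('fork',(fl+fr-bl-br)),('tongue',tt-tr)):print(n,np.degrees(np.arctan2(v[1],v[0])))
X=np.array([np.cos(ang),np.sin(ang)]);Y=np.array([-np.sin(ang),np.cos(ang)])
for n,p in(('fh',fh),('fl',(fl+fr)/2),('bl',(bl+br)/2),('bar',bar),('th',th),('tt',tt),('tr',tr)):
  d=p[:2]-tcp;print(n,'rel tcp x,y',(d@X*1e3).round(2),(d@Y*1e3).round(2))
E
```

```text
forkhole [0.59989962 0.0334673  0.147     ] plate [0.5861675  0.01191154 0.147     ] [0.62214677 0.02070779 0.147     ] 0.03703893198607752 bar [0.60659222 0.00691363 0.125     ]
width tongue 0.02823040479808931
tongue hole [ 0.60877166 -0.0152915   0.2139    ] tip [ 6.05388229e-01 -3.36095457e-04  2.13900000e-01]
fork -75.76458192059151
tongue 103.59020777713958
fh rel tcp x,y 2.8 104.67
fl rel tcp x,y 2.82 86.99
bl rel tcp x,y 2.61 120.42
bar rel tcp x,y 2.93 77.28
th rel tcp x,y -0.27 55.2
tt rel tcp x,y 0.03 70.53
tr rel tcp x,y -0.18 28.15
```

drive_tool(
  moves=[
    {"hand":0,"tx":0.0027,"ty":0.0007,"tz":0,"twist":0.2},
    {"hand":0,"tx":0,"ty":0,"tz":-0.03,"twist":0},
    {"hand":0,"tx":0,"ty":0,"tz":-0.015,"twist":0},
    {"hand":0,"tx":0,"ty":0,"tz":-0.008,"twist":0},
    {"hand":0,"tx":0,"ty":0,"tz":-0.008,"twist":0},
    {"hand":0,"tx":0,"ty":0,"tz":-0.004,"twist":0},
    {"hand":0,"tx":0,"ty":0,"tz":0,"twist":0},
  ],
)

```text
time_s: 6.7
ee_pos: [0.6254, -0.0669, 0.1539]
eef_rot: [[-0.243, 0.97, -0.0], [0.97, 0.243, 0.0], [0.0, -0.0, -1.0]]
contact_force: [0.9, 0.1, -2.7]
finger_gap: 0.105
gripper_force: 45.0
```

drive_tool(
  moves=[
    {"hand":0,"tx":0,"ty":0,"tz":-0.006,"twist":0},
    {"hand":0,"tx":0,"ty":0,"tz":-0.004,"twist":0},
    {"hand":0,"tx":0,"ty":0,"tz":-0.002,"twist":0},
    {"hand":0,"tx":0,"ty":0,"tz":0,"twist":0},
    {"hand":0,"tx":0,"ty":0,"tz":0,"twist":0},
  ],
)

```text
time_s: 7.2
ee_pos: [0.6255, -0.0669, 0.1421]
eef_rot: [[-0.243, 0.97, 0.0], [0.97, 0.243, -0.0], [-0.0, 0.0, -1.0]]
contact_force: [0.0, 0.4, -1.5]
finger_gap: 0.103
gripper_force: 45.0
```

drive_tool(
  moves=[
    {"hand":0,"tx":0,"ty":0,"tz":-0.001,"twist":0},
    {"hand":0,"tx":0,"ty":0,"tz":-0.001,"twist":0},
    {"hand":0,"tx":0,"ty":0,"tz":0,"twist":0},
    {"hand":0,"tx":0,"ty":0,"tz":0,"twist":0},
  ],
)

```text
time_s: 7.6
ee_pos: [0.6254, -0.0669, 0.14]
eef_rot: [[-0.243, 0.97, -0.0], [0.97, 0.243, 0.0], [0.0, 0.0, -1.0]]
contact_force: [0.5, 0.7, -2.0]
finger_gap: 0.102
gripper_force: 45.0
```

drive_tool(
  moves=[
    {"hand":0,"tx":0,"ty":0,"tz":-0.0005,"twist":0},
    {"hand":0,"tx":-0.0024,"ty":0.0097,"tz":0,"twist":0},
    {"hand":0,"tx":-0.0024,"ty":0.0097,"tz":0,"twist":0},
    {"hand":0,"tx":-0.0024,"ty":0.0097,"tz":0,"twist":0},
    {"hand":0,"tx":-0.0024,"ty":0.0097,"tz":0,"twist":0},
    {"hand":0,"tx":-0.0012,"ty":0.0048,"tz":0,"twist":0},
    {"hand":0,"tx":0,"ty":0,"tz":0,"twist":0},
    {"hand":0,"tx":0,"ty":0,"tz":0,"twist":0},
  ],
)

```text
time_s: 8.4
ee_pos: [0.6146, -0.0233, 0.1395]
eef_rot: [[-0.243, 0.97, 0.0], [0.97, 0.243, -0.0], [-0.0, 0.0, -1.0]]
contact_force: [-0.5, -0.7, -2.4]
finger_gap: 0.102
gripper_force: 45.0
```

drive_tool(
  moves=[
    {"hand":0,"tx":-0.0005,"ty":0.0019,"tz":0,"twist":0},
    {"hand":0,"tx":-0.0002,"ty":0.001,"tz":0,"twist":0},
    {"hand":0,"tx":-0.0002,"ty":0.001,"tz":0,"twist":0},
    {"hand":0,"tx":0,"ty":0,"tz":0,"twist":0},
    {"hand":0,"tx":0,"ty":0,"tz":0,"twist":0},
  ],
)

```text
time_s: 8.9
ee_pos: [0.6138, -0.0198, 0.1395]
eef_rot: [[-0.242, 0.97, 0.0], [0.97, 0.242, -0.001], [-0.001, 0.0, -1.0]]
contact_force: [0.1, -4.5, -1.7]
finger_gap: 0.104
gripper_force: 45.0
```

drive_tool(
  moves=[
    {"hand":0,"tx":-0.0002,"ty":0.001,"tz":0,"twist":0},
    {"hand":0,"tx":-0.0001,"ty":0.0005,"tz":0,"twist":0},
    {"hand":0,"tx":0,"ty":0,"tz":0,"twist":0},
  ],
)

```text
time_s: 9.2
ee_pos: [0.6138, -0.0197, 0.1398]
eef_rot: [[-0.242, 0.97, 0.001], [0.97, 0.242, -0.003], [-0.003, 0.001, -1.0]]
contact_force: [1.5, -12.9, -0.9]
finger_gap: 0.104
gripper_force: 45.0
```

Contact is at rail y ≈ 50, so it is home. I'll seat it downward and then release.

drive_tool(
  moves=[
    {"hand":0,"tx":0,"ty":0,"tz":-0.001,"twist":0},
    {"hand":0,"tx":0,"ty":0,"tz":-0.0005,"twist":0},
    {"hand":0,"tx":0,"ty":0,"tz":0,"twist":0},
    {"hand":0,"tx":0,"ty":0,"tz":0,"twist":0},
  ],
)

```text
time_s: 9.6
ee_pos: [0.614, -0.0197, 0.1394]
eef_rot: [[-0.242, 0.97, 0.002], [0.97, 0.242, -0.003], [-0.003, 0.002, -1.0]]
contact_force: [-1.1, -13.5, 7.1]
finger_gap: 0.104
gripper_force: 45.0
```

drive_tool(
  moves=[
    {"hand":0.04,"tx":0,"ty":0,"tz":0,"twist":0},
    {"hand":0.04,"tx":0,"ty":0,"tz":0,"twist":0},
    {"hand":0.04,"tx":0,"ty":0,"tz":0,"twist":0},
    {"hand":0.04,"tx":0,"ty":0,"tz":0,"twist":0},
    {"hand":0.04,"tx":0,"ty":0,"tz":0.015,"twist":0},
    {"hand":0.04,"tx":0,"ty":0,"tz":0.04,"twist":0},
    {"hand":0.04,"tx":0,"ty":0,"tz":0.04,"twist":0},
    {"hand":0.04,"tx":0,"ty":0,"tz":0.04,"twist":0},
    {"hand":0.04,"tx":0,"ty":0,"tz":0,"twist":0},
    {"hand":0.04,"tx":0,"ty":0,"tz":0,"twist":0},
    {"hand":0.04,"tx":0,"ty":0,"tz":0,"twist":0},
  ],
)

```text
time_s: 10.7
ee_pos: [0.613, -0.0178, 0.2721]
eef_rot: [[-0.243, 0.97, -0.002], [0.97, 0.243, 0.0], [0.001, -0.001, -1.0]]
contact_force: [0.2, 0.4, 0.0]
finger_gap: 0.426
gripper_force: 0.0
```

```bash
python3 - <<'E'
from h import *
s=get_state();c=camera('wrist');wristcam(c,s)
np.save('pics/w5.npy',c,allow_pickle=True)
a=c['frame'][:,:,::-1]
cv2.imwrite('pics/w5.png',cv2.resize(a[60:240,160:400],(800,600),interpolation=cv2.INTER_CUBIC))
print(s['ee_pos'],s['time_s'],s['contact_force'],proj(c,[.5999,.0335,.147]))
E
```

```text
[ 0.61301508 -0.01781619  0.27212238] 10.7 [0.18147027 0.39702424 0.0216493 ] [283.61181459 148.15798986]
```

View pics/w5.png

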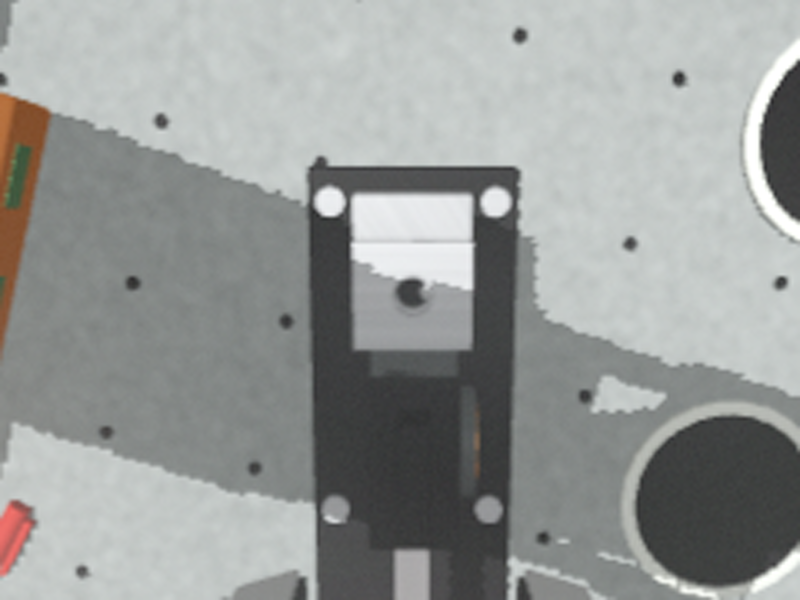

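The fork hole is at (412,293), matching the prediction (283.6,148) to within a pixel. The carrier sits square with its tongue inside the fork. Next is the pin.

drive_tool(
  moves=[
    {"hand":0.05,"tx":-0.0113,"ty":0.0478,"tz":0,"twist":0},
    {"hand":0.05,"tx":-0.0113,"ty":0.0478,"tz":0,"twist":0},
    {"hand":0.05,"tx":-0.0113,"ty":0.0478,"tz":0,"twist":0},
    {"hand":0.05,"tx":-0.0113,"ty":0.0478,"tz":0,"twist":0},
    {"hand":0.05,"tx":-0.0113,"ty":0.0478,"tz":-0.03,"twist":0},
    {"hand":0.05,"tx":-0.0113,"ty":0.0478,"tz":-0.03,"twist":0},
    {"hand":0.05,"tx":-0.0113,"ty":0.0478,"tz":-0.03,"twist":0},
    {"hand":0.05,"tx":0,"ty":0,"tz":-0.03,"twist":0},
    {"hand":0.05,"tx":0,"ty":0,"tz":-0.03,"twist":0},
    {"hand":0.05,"tx":0,"ty":0,"tz":0,"twist":0},
    {"hand":0.05,"tx":0,"ty":0,"tz":0,"twist":0},
  ],
)

```text
time_s: 11.85
ee_pos: [0.5387, 0.2977, 0.135]
eef_rot: [[-0.242, 0.97, -0.001], [0.97, 0.242, -0.0], [-0.0, -0.001, -1.0]]
contact_force: [-0.1, 0.1, 0.3]
finger_gap: 0.533
gripper_force: 0.0
```

```bash
python3 - <<'E'
from h import *
s=get_state();c=camera('wrist');wristcam(c,s)
np.save('pics/w6.npy',c,allow_pickle=True)
a=c['frame'][:,:,::-1]
cv2.imwrite('pics/w6.png',cv2.resize(a[120:330,140:420],(800,600),interpolation=cv2.INTER_CUBIC))
print(s['ee_pos'],s['time_s'],s['contact_force'],proj(c,[.5338,.3167,.083]),proj(c,[*s['ee_pos'][:2],.083]))
E
```

```text
[0.53873862 0.29771716 0.13499681] 11.85 [-0.09561133  0.12896272  0.26933034] [283.76210549 196.26092091] [283.99470984 219.75525087]
```

View pics/w6.png

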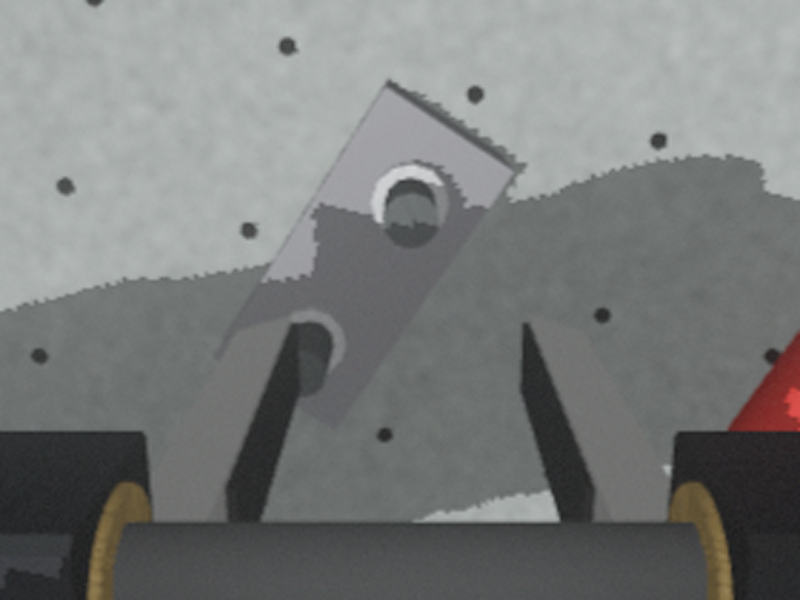

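The long pin's head centre is at (411,218), which is image (283.9,196.3) and matches my estimate. The short pin at (315,360) will be clear. I still need to go (−0.005, +0.019).

drive_tool(
  moves=[
    {"hand":0.05,"tx":-0.0049,"ty":0.019,"tz":0,"twist":0},
    {"hand":0.05,"tx":0,"ty":0,"tz":0,"twist":0},
    {"hand":0.05,"tx":0,"ty":0,"tz":-0.03,"twist":0},
    {"hand":0.05,"tx":0,"ty":0,"tz":-0.03,"twist":0},
    {"hand":0.05,"tx":0,"ty":0,"tz":-0.015,"twist":0},
    {"hand":0,"tx":0,"ty":0,"tz":0,"twist":0},
    {"hand":0,"tx":0,"ty":0,"tz":0,"twist":0},
    {"hand":0,"tx":0,"ty":0,"tz":0,"twist":0},
    {"hand":0,"tx":0,"ty":0,"tz":0,"twist":0},
    {"hand":0,"tx":0,"ty":0,"tz":0,"twist":0},
    {"hand":0,"tx":0,"ty":0,"tz":0,"twist":0},
    {"hand":0,"tx":0,"ty":0,"tz":0,"twist":0},
  ],
  squeeze=55,
)

```text
time_s: 13.1
ee_pos: [0.5341, 0.317, 0.0604]
eef_rot: [[-0.243, 0.97, 0.001], [0.97, 0.243, 0.0], [0.0, 0.001, -1.0]]
contact_force: [-1.7, -0.9, 5.7]
finger_gap: 0.158
gripper_force: 55.0
```

drive_tool(
  moves=[
    {"hand":0,"tx":0,"ty":0,"tz":0.01,"twist":0},
    {"hand":0,"tx":0,"ty":0,"tz":0.03,"twist":0},
    {"hand":0,"tx":0,"ty":0,"tz":0.04,"twist":0},
    {"hand":0,"tx":0,"ty":0,"tz":0.04,"twist":0},
    {"hand":0,"tx":0,"ty":0,"tz":0.04,"twist":0},
    {"hand":0,"tx":0.011,"ty":-0.045,"tz":0.01,"twist":0},
    {"hand":0,"tx":0.011,"ty":-0.045,"tz":0,"twist":0},
    {"hand":0,"tx":0.011,"ty":-0.045,"tz":0,"twist":0},
    {"hand":0,"tx":0.011,"ty":-0.045,"tz":0,"twist":0},
    {"hand":0,"tx":0,"ty":0,"tz":0,"twist":0},
    {"hand":0,"tx":0,"ty":0,"tz":0,"twist":0},
  ],
)

```text
time_s: 14.2
ee_pos: [0.5779, 0.1362, 0.2301]
eef_rot: [[-0.241, 0.971, 0.0], [0.971, 0.241, 0.0], [0.0, 0.0, -1.0]]
contact_force: [0.7, 0.6, -0.3]
finger_gap: 0.158
gripper_force: 55.0
```

```bash
python3 - <<'E'
from h import *
s=get_state();c=camera('wrist');wristcam(c,s)
np.save('pics/w7.npy',c,allow_pickle=True)
b=load('w6')['frame'][:,:,::-1]
a=c['frame'][:,:,::-1];x=snap('scene','s7')
s7=x['frame'][:,:,::-1]
p=proj(x,[*s['ee_pos'][:2],.2]).round().astype(int)
A=cv2.resize(a[120:330,200:360],(457,600),interpolation=cv2.INTER_CUBIC)
B=cv2.resize(s7[p[1]-60:p[1]+60,p[0]-34:p[0]+34],(340,600),interpolation=cv2.INTER_CUBIC)
cv2.imwrite('pics/m7.png',np.hstack([A,B]))
print(s['ee_pos'],s['time_s'],s['contact_force'],s['finger_gap'],p)
print(proj(c,[*s['ee_pos'][:2],s['ee_pos'][2]+.023]))
E
```

```text
[0.57792312 0.13619601 0.23014161] 14.2 [ 0.68479606  0.57911296 -0.34127765] 0.15796107769682527 [332 248]
[284.38194981 258.57919827]
```

View pics/m7.png

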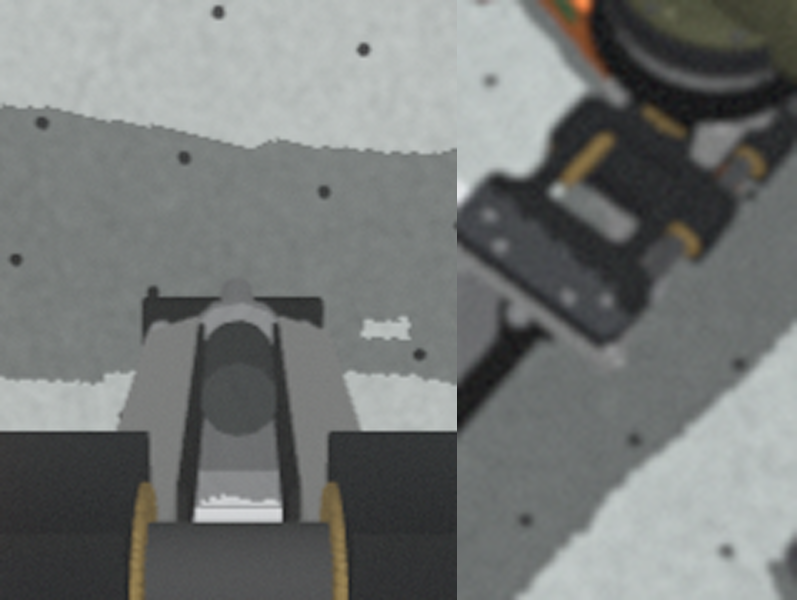

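The pin is held nearly upright between the pads. Its head top is at (238,399), about 0.6 mm from the TCP, and the shank tip shows at (236,285), a slight lean of about 1°. Next I go over the fork hole with a small correction and lower gently.

drive_tool(
  moves=[
    {"hand":0,"tx":0.0075,"ty":-0.034,"tz":0,"twist":0},
    {"hand":0,"tx":0.0075,"ty":-0.034,"tz":0,"twist":0},
    {"hand":0,"tx":0.0074,"ty":-0.0334,"tz":0,"twist":0},
    {"hand":0,"tx":0,"ty":0,"tz":0,"twist":0},
    {"hand":0,"tx":0,"ty":0,"tz":0,"twist":0},
    {"hand":0,"tx":0,"ty":0,"tz":-0.015,"twist":0},
    {"hand":0,"tx":0,"ty":0,"tz":-0.008,"twist":0},
    {"hand":0,"tx":0,"ty":0,"tz":-0.004,"twist":0},
    {"hand":0,"tx":0,"ty":0,"tz":-0.004,"twist":0},
    {"hand":0,"tx":0,"ty":0,"tz":0,"twist":0},
  ],
)

```text
time_s: 15.3
ee_pos: [0.6002, 0.0359, 0.1986]
eef_rot: [[-0.243, 0.97, -0.0], [0.97, 0.243, -0.0], [0.0, -0.0, -1.0]]
contact_force: [0.1, -1.0, -0.3]
finger_gap: 0.158
gripper_force: 55.0
```

drive_tool(
  moves=[
    {"hand":0,"tx":0,"ty":-0.001,"tz":0,"twist":0},
    {"hand":0,"tx":0,"ty":0,"tz":-0.004,"twist":0},
    {"hand":0,"tx":0,"ty":0,"tz":-0.004,"twist":0},
    {"hand":0,"tx":0,"ty":0,"tz":0,"twist":0},
    {"hand":0,"tx":0,"ty":0,"tz":0,"twist":0},
  ],
)

```text
time_s: 15.8
ee_pos: [0.6002, 0.0345, 0.1907]
eef_rot: [[-0.243, 0.97, -0.0], [0.97, 0.243, 0.0], [0.0, -0.0, -1.0]]
contact_force: [0.1, 0.4, -0.9]
finger_gap: 0.157
gripper_force: 55.0
```

drive_tool(
  moves=[
    {"hand":0,"tx":0,"ty":0,"tz":-0.004,"twist":0},
    {"hand":0,"tx":0,"ty":0,"tz":-0.004,"twist":0},
    {"hand":0,"tx":0,"ty":0,"tz":0,"twist":0},
    {"hand":0,"tx":0,"ty":0,"tz":0,"twist":0},
  ],
)

```text
time_s: 16.2
ee_pos: [0.6002, 0.0345, 0.1827]
eef_rot: [[-0.243, 0.97, -0.0], [0.97, 0.243, -0.0], [0.0, -0.0, -1.0]]
contact_force: [1.1, -0.3, 0.5]
finger_gap: 0.157
gripper_force: 55.0
```

drive_tool(
  moves=[
    {"hand":0,"tx":0,"ty":0,"tz":-0.003,"twist":0},
    {"hand":0,"tx":0,"ty":0,"tz":-0.003,"twist":0},
    {"hand":0,"tx":0,"ty":0,"tz":0,"twist":0},
    {"hand":0,"tx":0,"ty":0,"tz":0,"twist":0},
  ],
)

```text
time_s: 16.6
ee_pos: [0.6002, 0.0345, 0.1767]
eef_rot: [[-0.243, 0.97, -0.0], [0.97, 0.243, -0.0], [0.0, -0.0, -1.0]]
contact_force: [-0.5, -0.0, -1.1]
finger_gap: 0.159
gripper_force: 55.0
```

drive_tool(
  moves=[
    {"hand":0,"tx":0,"ty":0,"tz":-0.003,"twist":0},
    {"hand":0,"tx":0,"ty":0,"tz":-0.003,"twist":0},
    {"hand":0,"tx":0,"ty":0,"tz":-0.003,"twist":0},
    {"hand":0,"tx":0,"ty":0,"tz":0,"twist":0},
    {"hand":0,"tx":0,"ty":0,"tz":0,"twist":0},
  ],
)

```text
time_s: 17.1
ee_pos: [0.5998, 0.0344, 0.1671]
eef_rot: [[-0.243, 0.97, -0.002], [0.97, 0.243, -0.0], [0.0, -0.001, -1.0]]
contact_force: [-3.2, -0.9, -4.1]
finger_gap: 0.16
gripper_force: 55.0
```

drive_tool(
  moves=[
    {"hand":0,"tx":0,"ty":0,"tz":-0.003,"twist":0},
    {"hand":0,"tx":0,"ty":0,"tz":-0.003,"twist":0},
    {"hand":0,"tx":0,"ty":0,"tz":-0.003,"twist":0},
    {"hand":0,"tx":0,"ty":0,"tz":0,"twist":0},
    {"hand":0,"tx":0,"ty":0,"tz":0,"twist":0},
  ],
)

```text
time_s: 17.6
ee_pos: [0.5999, 0.0344, 0.1582]
eef_rot: [[-0.243, 0.97, -0.001], [0.97, 0.243, -0.0], [0.0, -0.001, -1.0]]
contact_force: [-3.5, -0.9, -3.0]
finger_gap: 0.158
gripper_force: 55.0
```

drive_tool(
  moves=[
    {"hand":0,"tx":0,"ty":0,"tz":-0.001,"twist":0},
    {"hand":0,"tx":0,"ty":0,"tz":-0.001,"twist":0},
    {"hand":0,"tx":0,"ty":0,"tz":0,"twist":0},
    {"hand":0,"tx":0,"ty":0,"tz":0,"twist":0},
  ],
)

```text
time_s: 18.0
ee_pos: [0.6, 0.0345, 0.1567]
eef_rot: [[-0.243, 0.97, -0.001], [0.97, 0.243, -0.0], [0.0, -0.001, -1.0]]
contact_force: [-4.6, 0.3, -1.1]
finger_gap: 0.159
gripper_force: 55.0
```

drive_tool(
  moves=[
    {"hand":0,"tx":0,"ty":0,"tz":-0.001,"twist":0},
    {"hand":0,"tx":0,"ty":0,"tz":0,"twist":0},
    {"hand":0,"tx":0,"ty":0,"tz":0,"twist":0},
  ],
)

```text
time_s: 18.3
ee_pos: [0.6001, 0.0345, 0.156]
eef_rot: [[-0.243, 0.97, -0.0], [0.97, 0.243, -0.0], [0.0, -0.0, -1.0]]
contact_force: [-5.9, -0.8, 0.9]
finger_gap: 0.156
gripper_force: 55.0
```

drive_tool(
  moves=[
    {"hand":0,"tx":0,"ty":0,"tz":-0.001,"twist":0},
    {"hand":0,"tx":0,"ty":0,"tz":0,"twist":0},
    {"hand":0,"tx":0,"ty":0,"tz":0,"twist":0},
  ],
)

```text
time_s: 18.6
ee_pos: [0.6002, 0.0344, 0.1559]
eef_rot: [[-0.243, 0.97, 0.0], [0.97, 0.243, -0.0], [-0.0, 0.0, -1.0]]
contact_force: [-9.7, -1.0, 8.9]
finger_gap: 0.158
gripper_force: 55.0
```

drive_tool(
  moves=[
    {"hand":0,"tx":0,"ty":0,"tz":-0.001,"twist":0},
    {"hand":0,"tx":0,"ty":0,"tz":0,"twist":0},
    {"hand":0,"tx":0,"ty":0,"tz":0,"twist":0},
  ],
)

```text
time_s: 18.9
ee_pos: [0.6002, 0.0344, 0.1558]
eef_rot: [[-0.243, 0.97, 0.001], [0.97, 0.243, -0.0], [-0.0, 0.001, -1.0]]
contact_force: [-13.5, -0.2, 15.9]
finger_gap: 0.157
gripper_force: 55.1
```

The height has stalled at pin z ≈ 0.147 m with the force rising, so the flange is on the fork. I'll give one more firm push, release and look.

drive_tool(
  moves=[
    {"hand":0,"tx":0,"ty":0,"tz":-0.001,"twist":0},
    {"hand":0,"tx":0,"ty":0,"tz":0,"twist":0},
    {"hand":0,"tx":0,"ty":0,"tz":0.001,"twist":0},
    {"hand":0.04,"tx":0,"ty":0,"tz":0,"twist":0},
    {"hand":0.04,"tx":0,"ty":0,"tz":0,"twist":0},
    {"hand":0.04,"tx":0,"ty":0,"tz":0,"twist":0},
    {"hand":0.04,"tx":0,"ty":0,"tz":0,"twist":0},
    {"hand":0.04,"tx":0,"ty":0,"tz":0.01,"twist":0},
    {"hand":0.04,"tx":0,"ty":0,"tz":0.03,"twist":0},
    {"hand":0.04,"tx":0,"ty":0,"tz":0.04,"twist":0},
    {"hand":0.04,"tx":0,"ty":0,"tz":0.04,"twist":0},
  ],
)

```text
time_s: 20.0
ee_pos: [0.6, 0.0345, 0.2758]
eef_rot: [[-0.243, 0.97, 0.0], [0.97, 0.243, 0.0], [-0.0, 0.0, -1.0]]
contact_force: [0.1, 0.3, 0.1]
finger_gap: 0.425
gripper_force: 0.0
```

drive_tool(
  moves=[
    {"hand":0.05,"tx":-0.02,"ty":0.045,"tz":0.03,"twist":0},
    {"hand":0.05,"tx":-0.02,"ty":0.045,"tz":0,"twist":0},
    {"hand":0.05,"tx":-0.02,"ty":0.045,"tz":0,"twist":0},
    {"hand":0.05,"tx":-0.02,"ty":0.045,"tz":0,"twist":0},
    {"hand":0.05,"tx":0,"ty":0.045,"tz":0,"twist":0},
    {"hand":0.05,"tx":0,"ty":0.045,"tz":0,"twist":0},
    {"hand":0.05,"tx":0,"ty":0,"tz":0,"twist":0},
    {"hand":0.05,"tx":0,"ty":0,"tz":0,"twist":0},
  ],
)

```text
time_s: 20.8
ee_pos: [0.5227, 0.2991, 0.3]
eef_rot: [[-0.244, 0.97, 0.0], [0.97, 0.244, -0.0], [-0.0, 0.0, -1.0]]
contact_force: [0.4, -0.6, -0.6]
finger_gap: 0.531
gripper_force: 0.0
```

```bash
python3 - <<'E'
from h import *
a=snap('scene','s9');b=snap('top','t9')
p=proj(a,[.605,.01,.15]).round().astype(int);q=proj(b,[.605,.01,.15]).round().astype(int)
print(p,q)
for X in([.5999,.0335,.147],[.5999,.0335,.178],[.5999,.0335,.152]): print(((proj(a,X)-p+[40,50])*6).round(), ((proj(b,X)-q+[35,50])*5+[480,0]).round())
A=cv2.resize(a['frame'][p[1]-50:p[1]+50,p[0]-40:p[0]+40,::-1],(480,600),interpolation=cv2.INTER_CUBIC)
B=cv2.resize(b['frame'][q[1]-50:q[1]+50,q[0]-32:q[0]+32,::-1],(320,500),interpolation=cv2.INTER_CUBIC)
B=np.vstack([B,np.zeros((100,320,3),np.uint8)])
cv2.imwrite('pics/m9.png',np.hstack([A,B]))
E
```

```text
[285 222] [259 196]
[287. 342.] [609. 261.]
[289. 304.] [604. 252.]
[287. 336.] [608. 259.]
```

View pics/m9.png

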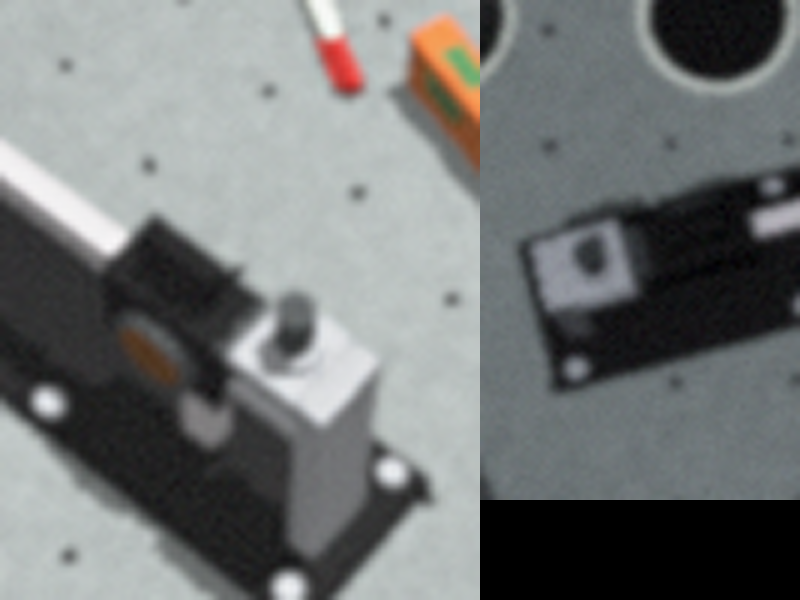

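The pin's flange rests on the fork plate. Its head top is at (295,303), against a predicted (289,304) for a fully seated pin, and the carrier is home against the fork. Handing in.

```bash
python3 -c "
from station import finish_job
print(finish_job())"
```

```text
the job is handed in; nothing more can be done
None
```

The carrier hangs on the bar with its tongue home in the fork, the longer pin is pushed down until its head sits on the fork and released, and the job is handed in at about 21 s.

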